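# Hold a brass die down on the sprung pin of a bench fixture

### The job

Lift the oblong brass die out of the sorting tray, set its foot into the matching oblong pocket of the steel bench fixture, and press it down against the sprung pin until the foot lands solidly on the pocket's floor. Finish while still holding it pressed down there, so that the jeweller can tighten the clamp screw: do not let go. Leave the round die and the other tools where they are.

Things in the scene. Friction and masses are not known exactly. Their poses are not given: they have to be found in the camera images.
- die: The oblong brass die, about 0.33 kg, loose, standing upright in one of the tray's two bays. Foot 48 x 32 mm, 14 mm high; on its middle stands a flat tang 28 mm wide (along x), 12 mm thick (along y), up to 65 mm above the underside: pinch the tang across its thickness. Origin: centre of the underside; x along the foot's long side, z up. A half turn makes no difference.
- tray: Wooden sorting tray fixed to the bench, 130 (x) x 220 (y) x 30 mm high, 5 mm walls and floor, a divider of the same height parallel to x in the middle makes two bays along y, centred at y = -54 and +54 mm. Which die stands in which bay varies. Origin: centre of the underside.
- nest: Steel block of the bench fixture, 90 (x) x 75 (y) x 30 mm, fixed on a dark 124 x 92 x 10 mm foot plate: its top is 40 mm above the bench. In the top an oblong pocket 52 (along x) x 36 (y) mm, 8 mm deep, 1.5 mm chamfer; its flat floor is the hard stop. Fixture and tray may swap sides of the bench. Origin: centre of the block's underside, z up. A half turn makes no difference.
- stop (a point): Centre of the pocket's floor, 32 mm above the bench; axes as the steel block's. The die is home when its origin is here and the foot bears on the floor: the push then rises beyond the 13 N of the spring.
- plunger (a joint): Travel of the sprung pin (14 mm diameter, upright in the middle of the pocket), m: 0 = up, its top 14 mm above the pocket's floor, that is 6 mm above the block's top; grows as it is pressed down; 0.014 = level with the pocket's floor. It pushes up with 6 N at 0 and 13 N at 0.014, more than the die's weight, and springs back when released.
- round_die: Another brass die, round: foot 40 mm diameter and 14 mm high, round stem 14 mm diameter, 60 mm high in all, loose, in the tray's other bay. Origin: centre of the underside. To be left alone.
- hammer: Wooden-handled hammer, 240 mm long, lying loose on the bench beyond the work. To be left alone.
- cup: Open steel cup, 72 mm across, 70 mm high, loose on the bench. Origin: centre of the underside. To be left alone.
- brush: Flat hand brush with a wooden handle, lying loose on the bench. To be left alone.
Mind the look-alikes: they are no part of the job. What is shaped like the die but turquoise is not meant. Of the things that look like the part that bears nest, take the one that is farthest to the robot's left at the start.

How it is judged:
On the way, in this order (a step that is already met when the one before it is completed fails the run):
1. the oblong die is held in the fingers, its underside clear above the tray (z of die in the frame of tray above 0.035 m and contact force between the fingers and die above 1 N), for 0.2 s.
2. the die is pressed home in the pocket, against the sprung pin (z of die in the frame of stop below 0.002 m and horizontal distance between die and stop below 0.006 m and value of joint plunger above 0.012 m and angle between die's own z axis and vertical below 0.1 rad and angle between the x axis of die and the x axis of nest, either way round below 0.15 rad and contact force between die and nest above 1 N and contact force between the fingers and die above 3 N), for 0.2 s.
At the end, for the whole second after the job is handed in: The oblong die is upright (0.1 rad), lengthwise (0.15 rad) and central (6 mm) in the pocket, underside within 2 mm of its floor; the pin is in by over 12 mm, the foot bears on the block with over 1 N, and the fingers are still on the die with over 3 N (all of step 2); the arm keeps its last pose, push and grip.
It fails at once if the round die is moved more than 30 mm (distance of round_die from where it was at the start of the episode above 0.03 m).
It fails at once if the hammer is moved more than 30 mm (distance of hammer from where it was at the start of the episode above 0.03 m).
It fails at once if the cup is moved more than 30 mm (distance of cup from where it was at the start of the episode above 0.03 m).
It fails at once if the brush is moved more than 30 mm (distance of brush from where it was at the start of the episode above 0.03 m).
It also fails if it takes over 43 s, if anything falls off the work surface, if the arm or the gripper's body presses on something with over 40 N, if the wrist force passes 120 N, or if a joint passes its speed limit or range.

### The arm

A 7-joint arm with a two-finger parallel gripper is mounted at the origin on the work surface. World frame = base frame: x ahead of the robot, y to its left, z up, the work surface at z = 0. Lengths are in m, angles in rad, forces in N, time in s.
With the tool pointing down it reaches from about 0.4 to 0.875 m from the base axis. Payload 6.5 kg.
Tool frame: the origin (TCP) lies between the finger pads; the fingertips stand bot.finger_overhang ahead of it and the grasp point (between the pads) lies 11 mm behind it (bot.finger_overhang is the distance from the TCP to the fingertips, in m); z points along the fingers, y is the line along which they close (so a half turn about z gives the same grasp; the last joint's range is limited). The gripper opens to 88 mm and grips with 3 to 60 N. Pads are 18 mm wide; open, the fingers measure 123 mm over their backs; the gripper's body (75 mm by 187 mm) begins 45 mm behind the grasp point.
Start: joints at [-1.238, 0.536, -0.004, 1.538, 0.003, 1.067, -0.071], TCP at [0.252, 0.599, 0.247] pointing down, gripper open.
Joint ranges: [-2.7, 2.7], [-0.37, 2.16], [-1.27, 1.26], [0.24, 2.4], [-1.31, 4.45], [0.19, 1.91], [-2.76, 2.76]. Speed limits (rad/s): [2.39, 2.39, 3.14, 3.14, 3.14, 3.14, 3.14].

### API

Orientations are given as a 3x3 rotation matrix whose columns are the frame's x, y, z axes.
In Python, from plant import bot gives the robot as it stands. The module is installed in compiled form; this text tells all that it offers.
- The arm moves only by the shell command python3 -m creep 'ROWS' [FORCE]. ROWS is JSON, a list that holds one entry, the list of rows, each a list of 5 numbers: the opening, from -1 (shut) to 1 (fully open), then the shift along the tool's x, y, z in mm, then the turn about the tool's z in degrees. A call has 1 to 8 rows; each row is the pose to reach, as a shift and turn from the pose commanded when the call began, along the tool's axes at that moment; what a row does not reach only later rows make up. A row lasts 1/12 s, in which the tool goes at most 41.7 mm and 7.16 degrees, less where a joint would pass 70% of its speed; a pose out of reach is approached as far as the arm can. A call with a gripper value outside its range is refused whole. The fingers move at their own pace and stop on an object; FORCE is the grip in N (left out, the last holds). Time passes only in rows, so rows that repeat a pose let the fingers close. It gives the time, the measured TCP pose, the force, the opening and the grip force at its end, in the units of the state.
- bot.observe(): the state, without advancing time (a new reading comes with each control period).
- bot.grab_frame(name): name is "scene" or "top" or "wrist"; returns the picture (400x640x3 uint8, blue, green, red); there is no depth.
- bot.camera_info(name): a dict with "mtx" (3x3 intrinsics, pixels), "rvec" (rotation vector, rad) and "tvec" (3), from world to camera coordinates, as OpenCV has them. Camera axes: x right, y down, z forward; pixel columns grow to the right and rows downward; lengths in m; the calibration is good to about 2 mm. A picture is of the moment at which its call begins: read the wrist's pose just before it. camera_info takes no time and is no camera call; for the wrist camera it gives the pose at the moment of the call.
- bot.hand_in(): hands the job in; it is judged then, once.
The state is a dict: "time": time; "joints": joint angles; "dq": joint speeds; "effort": joint torques, N m; "position": TCP position; "ee_rot": TCP orientation; "force": force on the tool from outside, world axes, zero at the start; "wrist_torque": the same for the moment, N m; "grip_width": finger opening in m; "finger_force": force on a finger pad.
Only numpy, scipy, OpenCV 4.12 (cv2) and the standard library are available. Lean on these libraries where they do the work, as an engineer would, in place of code of your own. Each camera call takes 0.05 s, during which the arm holds its last target. There are 200 camera calls.

## Working session

There is one attempt and no reset: what is moved stays moved. The work goes in short steps, Python scripts to look and compute and a shell command to move; the robot and the scene stay as the last step left them, time stands still between calls to the robot, and variables do not carry over. Pictures are saved under pics/ and viewed, at most 10 in all, crops included, and the job is handed in when it is done.

```bash
mkdir -p pics; python3 - <<'E'
from plant import bot
import cv2
s=bot.observe();print(s['time'],s['position'],s['ee_rot'],s['force'],s['grip_width'],bot.finger_overhang)
for n in('top','scene'):
    cv2.imwrite(f'pics/{n}0.png',bot.grab_frame(n))
    c=bot.camera_info(n);print(n,c)
E
```

```text
0.0 [0.25219791 0.59843703 0.24583023] [[-9.21544103e-01  3.88273305e-01 -5.53333558e-04]
 [ 3.88273678e-01  9.21542643e-01 -1.64555978e-03]
 [-1.29006466e-04 -1.73130077e-03 -9.99998493e-01]] [ 0.91523014 -0.33463173 -0.05939191] 0.08836289914832007 0.008
top {'mtx': array([[453.7737563 ,   0.        , 320.71372039],
       [  0.        , 453.7737563 , 204.73634148],
       [  0.        ,   0.        ,   1.        ]]), 'rvec': array([ 2.2051385 , -2.17707785,  0.11367662]), 'tvec': array([-0.01437072,  0.55314634,  1.14658702])}
scene {'mtx': array([[367.49017753,   0.        , 320.59722396],
       [  0.        , 367.49017753, 199.77871455],
       [  0.        ,   0.        ,   1.        ]]), 'rvec': array([ 1.16733204,  2.52110225, -0.80568696]), 'tvec': array([ 0.3520543 , -0.31211905,  1.18694463])}
```

View pics/top0.png

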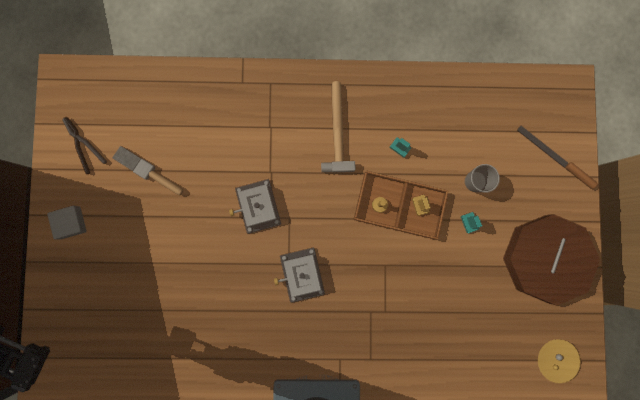

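View pics/scene0.png

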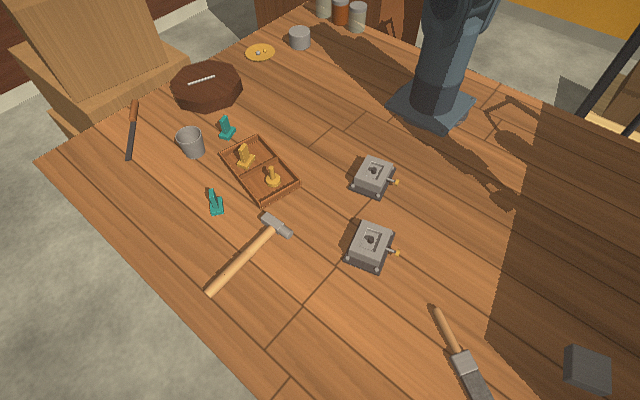

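The top view shows the tray at about (403,205), with the oblong die at (421,205) and the round die at (381,205). There are two fixtures, at (258,206) and (302,274). The one farthest to the robot's left is at (258,206). I'll enlarge that area.

```bash
cat > h.py <<'E'
import numpy as np,cv2
from plant import bot
def ray(c,px,z):
    R=cv2.Rodrigues(c['rvec'])[0]; o=-R.T@c['tvec'].ravel()
    u=cv2.undistortPoints(np.array(px,float).reshape(-1,1,2),c['mtx'],None).reshape(-1,2)
    d=np.c_[u,np.ones(len(u))]@R
    return o+d*((z-o[2])/d[:,2])[:,None]
E
python3 - <<'E'
import cv2,numpy as np
from h import *
im=cv2.imread('pics/top0.png')
a=cv2.resize(im[175:240,230:290],None,fx=6.5,fy=6.5,interpolation=cv2.INTER_CUBIC)
b=cv2.resize(im[175:240,395:455],None,fx=6.5,fy=6.5,interpolation=cv2.INTER_CUBIC)
cv2.imwrite('pics/z.png',np.hstack([a,b]))
c=bot.camera_info('top');print(ray(c,[[258,206],[302,274]],.04),ray(c,[[421,204]],.065), ray(c,[[381,205]],.06))
E
```

```text
[[0.54647594 0.15168145 0.04      ]
 [0.37721923 0.03791739 0.04      ]] [[ 0.55512549 -0.25661521  0.065     ]] [[ 0.5516566  -0.15724703  0.06      ]]
```

View pics/z.png

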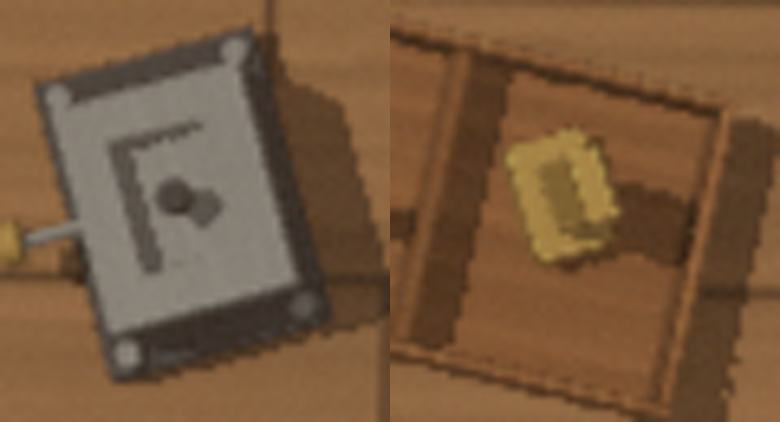

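```bash
python3 -m creep '[[[1,-222,-149,0,-36],[1,-222,-149,0,-36],[1,-222,-149,0,-36],[1,-222,-149,0,-36],[1,-222,-149,0,-36],[1,-222,-149,0,-36],[1,-222,-149,0,-36],[1,-222,-149,0,-36]]]'; python3 -c "
from h import *
s=bot.observe();R=s['ee_rot'];print(R);print(R.T@(np.array([.53,.152,.25])-s['position'])*1000)"
```

```text
time: 0.77
position: [0.4028, 0.3699, 0.2465]
ee_rot: [[-0.976, -0.219, 0.001], [-0.219, 0.976, -0.003], [-0.0, -0.003, -1.0]]
force: [0.0, 0.4, 0.3]
grip_width: 0.088
finger_force: 0.0
[[-9.75676755e-01 -2.19211174e-01  1.15415280e-03]
 [-2.19213708e-01  9.75672276e-01 -2.99325384e-03]
 [-4.69920203e-04 -3.17345431e-03 -9.99994854e-01]]
[ -76.34369537 -240.49024541   -2.72514786]
```

```bash
python3 -m creep '[[[1,-76,-240,0,0],[1,-76,-240,0,0],[1,-76,-240,0,0],[1,-76,-240,0,0],[1,-76,-240,0,0],[1,-76,-240,0,0],[1,-76,-240,0,0],[1,-76,-240,0,0]]]'; python3 -c "
from h import *
import pickle
c=bot.camera_info('wrist');cv2.imwrite('pics/w1.png',bot.grab_frame('wrist'));pickle.dump(c,open('w1.pkl','wb'))"
```

```text
time: 1.43
position: [0.5287, 0.157, 0.2464]
ee_rot: [[-0.975, -0.223, -0.0], [-0.223, 0.975, -0.001], [0.0, -0.001, -1.0]]
force: [0.2, 1.3, -0.4]
grip_width: 0.0882
finger_force: 0.0
```

View pics/w1.png

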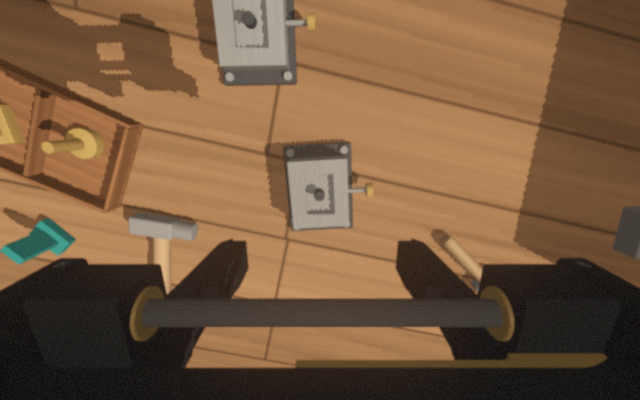

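The wrist view shows the wanted fixture at about (320,190). The second fixture is at the top, (258,30), and the tray is to the left. I'll zoom in on the fixture for its corners.

```bash
python3 -c "
import cv2
im=cv2.imread('pics/w1.png');cv2.imwrite('pics/w1z.png',cv2.resize(im[137:237,275:365],None,fx=6,fy=6,interpolation=cv2.INTER_CUBIC))"
```

```text
(no output)
```

View pics/w1z.png

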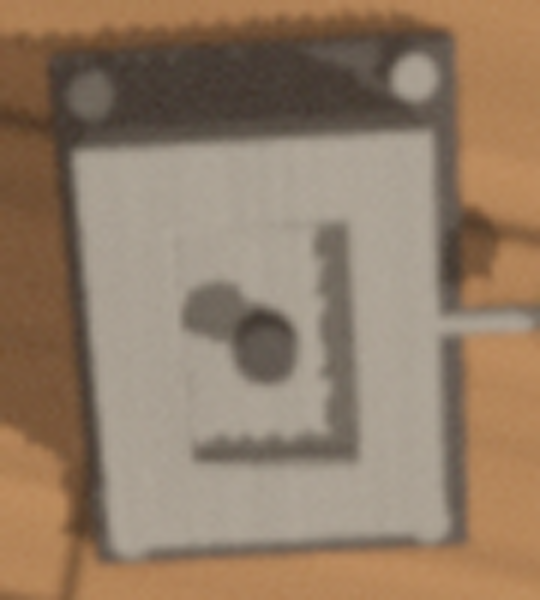

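```bash
python3 - <<'E'
from h import *
import pickle
w=pickle.load(open('w1.pkl','rb'));t=bot.camera_info('top')
R=cv2.Rodrigues(w['rvec'])[0];print('axis',R[2],'pos',-R.T@w['tvec'].ravel())
def rep(n,c,q,sc,off,z=.04):
    P=ray(c,(np.array(q)+.5)/sc-.5+off,z)[:,:2]
    for i in range(4):
        d=P[(i+1)%4]-P[i];print(n,np.round(P[i],4),'len',round(np.linalg.norm(d)*1e3,1),'ang',round(np.degrees(np.arctan2(d[1],d[0]))%180,1))
    print('centre',P.mean(0))
rep('wblock',w,[(72,150),(435,130),(449,540),(108,548)],6,[275,137])
rep('wpocket',w,[(178,235),(347,222),(358,460),(194,460)],6,[275,137])
rep('tblock',t,[(65,105),(237,65),(297,290),(108,335)],6.5,[230,175])
rep('tdie',t,[(508-390,158),(577-390,130),(615-390,225),(545-390,262)],6.5,[395,175],.02)
E
```

```text
axis [ 0.2929055   0.06741595 -0.95376174] pos [0.45194192 0.13948432 0.38468201]
wblock [0.515 0.109] len 75.7 ang 106.1
wblock [0.494  0.1818] len 92.1 ang 16.5
wblock [0.5823 0.2079] len 76.7 ang 104.4
wblock [0.6013 0.1336] len 89.8 ang 15.9
centre [0.54814087 0.15808308]
wpocket [0.5277 0.1343] len 35.9 ang 107.4
wpocket [0.517  0.1685] len 53.5 ang 16.2
wpocket [0.5683 0.1834] len 36.3 ang 102.9
wpocket [0.5764 0.1481] len 50.7 ang 15.8
centre [0.54735041 0.15859103]
tblock [0.5846 0.1991] len 68.6 ang 104.1
tblock [0.6013 0.1326] len 91.2 ang 16.0
tblock [0.5137 0.1074] len 75.0 ang 104.2
tblock [0.4953 0.1802] len 91.3 ang 12.0
centre [0.54871885 0.15482018]
tdie [ 0.572  -0.2462] len 30.1 ang 112.7
tdie [ 0.5837 -0.2739] len 40.8 ang 21.6
tdie [ 0.5458 -0.289 ] len 32.0 ang 118.3
tdie [ 0.5306 -0.2608] len 43.9 ang 19.5
centre [ 0.55800728 -0.26745995]
```

```bash
python3 -m creep '[[[1,87,-408,0,-7],[1,87,-408,0,-7],[1,87,-408,0,-7],[1,87,-408,0,-7],[1,87,-408,0,-7],[1,87,-408,0,-7],[1,87,-408,0,-7],[1,87,-408,0,-7]]]'; python3 -c "
from h import *
s=bot.observe();R=s['ee_rot'];print(R);print(R.T@(np.array([.53,-.260,.246])-s['position'])*1000)"
```

```text
time: 2.15
position: [0.5346, -0.1713, 0.2467]
ee_rot: [[-0.937, -0.349, 0.0], [-0.349, 0.937, 0.001], [-0.001, 0.001, -1.0]]
force: [1.1, -0.2, -0.2]
grip_width: 0.0883
finger_force: 0.0
[[-9.37202044e-01 -3.48786887e-01  1.91971327e-04]
 [-3.48786331e-01  9.37201295e-01  1.35193499e-03]
 [-6.51452972e-04  1.20007926e-03 -9.99999068e-01]]
[ 35.3039865  -81.55602367   0.55661416]
```

```bash
python3 -m creep '[[[1,40,-80,40,0],[1,40,-80,40,0],[1,40,-80,40,0],[1,40,-80,40,0],[1,40,-80,40,0]]]'; python3 -c "
from h import *
import pickle
c=bot.camera_info('wrist');im=bot.grab_frame('wrist');cv2.imwrite('pics/w2.png',im);pickle.dump(c,open('w2.pkl','wb'))
p=cv2.projectPoints(np.array([[.556,-.263,.03]]),c['rvec'],c['tvec'],c['mtx'],None)[0].ravel();print(p)
x,y=int(p[0])-50,max(0,int(p[1])-60);print(x,y);cv2.imwrite('pics/w2z.png',cv2.resize(im[y:y+100,x:x+100],None,fx=6,fy=6,interpolation=cv2.INTER_CUBIC))"
```

```text
time: 2.57
position: [0.5249, -0.2591, 0.2062]
ee_rot: [[-0.938, -0.346, -0.001], [-0.346, 0.938, 0.002], [-0.0, 0.002, -1.0]]
force: [0.3, 0.3, 0.5]
grip_width: 0.088
finger_force: 0.0
[308.98059635 208.52803396]
258 148
```

View pics/w2z.png

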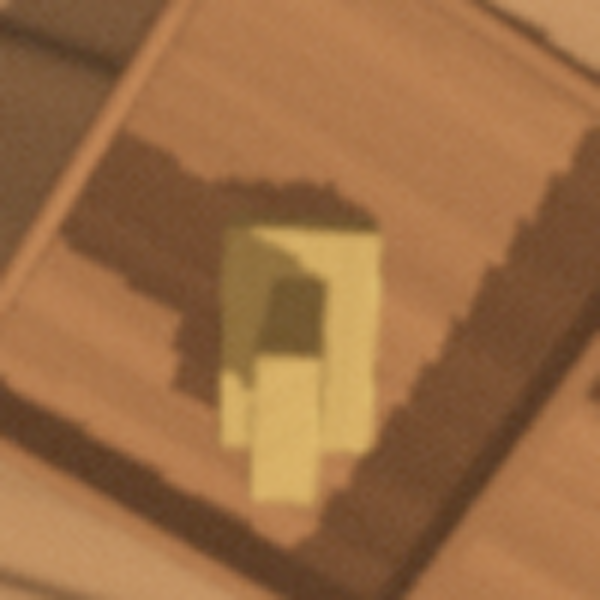

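The crop shows the die's foot with corners at (222,228), (382,232), (373,452) and (220,447). The tang top spans (256,355) to (317,504).

```bash
python3 - <<'E'
from h import *
import pickle
w=pickle.load(open('w2.pkl','rb'))
def rep(n,c,q,sc,off,z):
    P=ray(c,(np.array(q)+.5)/sc-.5+off,z)[:,:2]
    for i in range(4):
        d=P[(i+1)%4]-P[i];print(n,np.round(P[i],4),'len',round(np.linalg.norm(d)*1e3,1),'ang',round(np.degrees(np.arctan2(d[1],d[0]))%180,1))
    print('centre',P.mean(0)); return P.mean(0)
rep('foot',w,[(222,228),(382,232),(373,452),(220,447)],6,[258,148],.019)
m=rep('tang',w,[(256,355),(321,355),(317,504),(252,502)],6,[258,148],.07)
s=bot.observe();R=s['ee_rot'];print(np.degrees(np.arctan2(-R[1,0],-R[0,0])),R.T@(np.array([*m,.048])-s['position'])*1000)
E
```

```text
foot [ 0.538  -0.2884] len 32.4 ang 108.8
foot [ 0.5276 -0.2577] len 47.9 ang 18.0
foot [ 0.5731 -0.243 ] len 32.3 ang 108.2
foot [ 0.5832 -0.2736] len 47.5 ang 18.1
centre [ 0.5554635  -0.26566888]
tang [ 0.544  -0.2752] len 11.4 ang 110.2
tang [ 0.54   -0.2646] len 28.3 ang 18.2
tang [ 0.5669 -0.2558] len 11.7 ang 108.3
tang [ 0.5706 -0.2669] len 27.9 ang 17.5
centre [ 0.5553636  -0.26562072]
20.352176945708646 [-25.19153621 -17.63219895 158.7946344 ]
```

```bash
python3 -m creep '[[[0,-25,-17.5,60,2],[0,-25,-17.5,60,2],[0,-25,-17.5,100,2],[0,-25,-17.5,130,2],[0,-25,-17.5,130,2],[0,-25,-17.5,130,2],[0,-25,-17.5,130,2]]]' 55; python3 -c "
from h import *
s=bot.observe();R=s['ee_rot'];print(np.degrees(np.arctan2(-R[1,0],-R[0,0])),R.T@(np.array([.5554,-.2656,.041])-s['position'])*1000)"
```

```text
time: 3.2
position: [0.5557, -0.2682, 0.079]
ee_rot: [[-0.95, -0.313, 0.003], [-0.313, 0.95, -0.0], [-0.003, -0.001, -1.0]]
force: [0.7, -0.1, 0.6]
grip_width: 0.0448
finger_force: 0.0
18.2701281654152 [-0.41616063  2.58458095 37.97837915]
```

```bash
python3 -m creep '[[[0,0,2,10,0],[0,0,2,25,0],[0,0,2,38,0],[0,0,2,38,0],[0,0,2,38,0]]]'; python3 -c "
from h import *
s=bot.observe();R=s['ee_rot'];print(np.degrees(np.arctan2(-R[1,0],-R[0,0])),R.T@(np.array([.5554,-.2656,.041])-s['position'])*1000)"
```

```text
time: 3.62
position: [0.5529, -0.2672, 0.0387]
ee_rot: [[-0.95, -0.312, -0.001], [-0.312, 0.95, 0.0], [0.0, 0.0, -1.0]]
force: [0.5, -0.7, 0.4]
grip_width: 0.044
finger_force: 0.0
18.151973993155963 [-2.84253221  0.74528977 -2.30217645]
```

```bash
python3 -m creep '[[[-1,-1,0,0,0],[-1,-1,0,0,0],[-1,-1,0,0,0],[-1,-1,0,0,0],[-1,-1,0,0,0],[-1,-1,0,0,0],[-1,-1,0,0,0],[-1,-1,0,0,0]]]' 58; python3 -c "
from h import *
for i in range(4):
  s=bot.observe();R=s['ee_rot'];print(s['position'],s['force'],s['finger_force'],s['grip_width']);bot.grab_frame('wrist')"
```

```text
time: 4.28
position: [0.5541, -0.2671, 0.039]
ee_rot: [[-0.95, -0.312, 0.0], [-0.312, 0.95, -0.0], [-0.0, -0.0, -1.0]]
force: [0.1, 0.4, 3.2]
grip_width: 0.0115
finger_force: 58.0
[ 0.5541329  -0.26710499  0.03898276] [0.05559628 0.40000022 3.16442026] 57.95575998723507 0.011479049421533405
[ 0.55420895 -0.26703682  0.03900327] [-1.84753772  0.47368629  3.81520261] 57.95589968562126 0.011398516828876985
[ 0.55415571 -0.26706401  0.03897962] [-2.01559493  0.46325284  4.77932345] 57.955978251993656 0.011697011369531104
[ 0.55418274 -0.2670479   0.03900145] [-1.68709695  0.365011    4.52639207] 57.95615963637829 0.011475151557445681
```

```bash
python3 -m creep '[[[-1,0,0,-20,0],[-1,0,0,-60,0],[-1,0,0,-100,0],[-1,0,0,-140,0],[-1,0,0,-140,0],[-1,0,0,-140,0],[-1,0,0,-140,0],[-1,0,0,-140,0]]]'
python3 -m creep '[[[-1,-40,204,0,2],[-1,-40,204,0,2],[-1,-40,204,0,2],[-1,-40,204,0,2],[-1,-40,204,0,2],[-1,-40,204,0,2],[-1,-40,204,0,2],[-1,-40,204,0,2]]]'
python3 -m creep '[[[-1,-43,203,0,0],[-1,-43,203,0,0],[-1,-43,203,0,0],[-1,-43,203,0,0],[-1,-43,203,0,0],[-1,-43,203,0,0],[-1,-43,203,0,0],[-1,-43,203,0,0]]]'
python3 -c "
from h import *
import pickle
bot.grab_frame('top');bot.grab_frame('top');bot.grab_frame('top')
s=bot.observe();print(s['position'],s['finger_force'],s['grip_width'])
c=bot.camera_info('wrist');im=bot.grab_frame('wrist');cv2.imwrite('pics/w3.png',im);pickle.dump(c,open('w3.pkl','wb'))
p=cv2.projectPoints(np.array([[.548,.158,.04]]),c['rvec'],c['tvec'],c['mtx'],None)[0].ravel();print(p)
x,y=int(p[0])-60,max(0,int(p[1])-60);print(x,y);cv2.imwrite('pics/w3z.png',cv2.resize(im[y:y+120,x:x+120],None,fx=5,fy=5,interpolation=cv2.INTER_CUBIC))"
```

```text
time: 5.15
position: [0.5525, -0.2662, 0.1763]
ee_rot: [[-0.95, -0.312, -0.004], [-0.312, 0.95, 0.002], [0.003, 0.003, -1.0]]
force: [-0.6, -0.8, -4.4]
grip_width: 0.0115
finger_force: 57.9
time: 5.82
position: [0.5277, -0.0611, 0.1775]
ee_rot: [[-0.96, -0.279, -0.002], [-0.279, 0.96, -0.001], [0.003, 0.0, -1.0]]
force: [0.2, -1.1, -3.1]
grip_width: 0.012
finger_force: 57.9
time: 6.48
position: [0.5136, 0.144, 0.178]
ee_rot: [[-0.961, -0.276, -0.001], [-0.276, 0.961, -0.002], [0.001, -0.001, -1.0]]
force: [0.0, -0.6, -3.5]
grip_width: 0.012
finger_force: 57.9
[0.51374937 0.14357646 0.17841573] 57.94657789170742 0.011551571799582173
[325.58373523 227.74613003]
265 167
```

View pics/w3z.png

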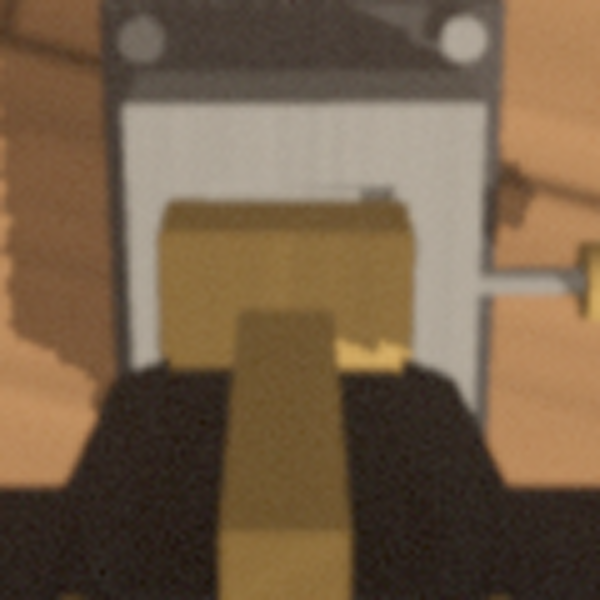

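The view shows the block's near top edge from (122,102) to (487,100). The held die's foot top has its near edge from (160,230) to (413,230), and it sits straight in the fingers.

```bash
python3 - <<'E'
from h import *
import pickle
w=pickle.load(open('w3.pkl','rb'));s=bot.observe();R=s['ee_rot'];p=s['position']
f=lambda q,z:ray(w,(np.array(q)+.5)/5-.5+np.array([265,167]),z)
print('tool',np.degrees(np.arctan2(-R[1,0],-R[0,0])))
def edge(n,q,z,h):
    P=f(q,z);d=(P[1]-P[0])[:2];L=np.linalg.norm(d);d/=L
    nrm=np.array([d[1],-d[0]]); c=P.mean(0)[:2]+h*nrm
    print(n,L*1e3,'ang',np.degrees(np.arctan2(nrm[1],nrm[0])),c);return c
a=edge('nest',[(122,102),(487,100)],.04,.045)
b=edge('dietop',[(160,230),(413,230)],p[2]-.034+.014,.024)
b2=edge('diebot',[(170,202),(405,202)],p[2]-.034,.024)
print('sides',[ (lambda P:np.degrees(np.arctan2(*(P[1]-P[0])[1::-1])))(f(q,.04)) for q in ([(122,102),(132,370)],[(487,100),(480,415)])])
for c in(b,b2):print('die in tool',R.T@np.array([*(c-p[:2]),0])*1e3)
for n in (a,[.5478,.1583]):print('to nest',R.T@np.array([*(n-p[:2]),0])*1e3)
E
```

```text
tool 15.953063715510325
nest 75.43484156454359 ang 16.275350572841457 [0.54737276 0.1577812 ]
dietop 30.776751569675792 ang 15.952059940473648 [0.51507105 0.14430111]
diebot 30.917651389301593 ang 15.952066709477641 [0.51604807 0.14473152]
sides [np.float64(15.992798522601621), np.float64(17.23391263319616)]
die in tool [-1.35156636e+00 -7.59643552e-02 -4.47956490e-04]
die in tool [-2.40925532e+00  6.93285693e-02 -9.58223148e-04]
to nest [-3.61142443e+01  4.00683519e+00 -1.66785145e-02]
to nest [-3.66676224e+01  4.38822709e+00 -1.71836977e-02]
```

```bash
python3 -m creep '[[[-1,-34.5,3.8,0,0],[-1,-34.5,3.8,30,0],[-1,-34.5,3.8,60,0],[-1,-34.5,3.8,88,0],[-1,-34.5,3.8,88,0],[-1,-34.5,3.8,88,0],[-1,-34.5,3.8,88,0]]]'
python3 -c "
from h import *
bot.grab_frame('top');bot.grab_frame('top')
s=bot.observe();R=s['ee_rot'];print(s['position'],s['force'],s['grip_width'],np.degrees(np.arctan2(-R[1,0],-R[0,0])))
# TCP target = nest - R*(-1.7,0)
n=np.array([.5475,.158]);t=n-(R@[-.0017,.0003,0])[:2];print(R.T@np.array([*(t-s['position'][:2]),.066-s['position'][2]])*1e3)"
```

```text
time: 7.27
position: [0.5466, 0.1591, 0.0921]
ee_rot: [[-0.961, -0.277, 0.002], [-0.277, 0.961, 0.0], [-0.002, -0.0, -1.0]]
force: [1.2, -0.1, -3.5]
grip_width: 0.0115
finger_force: 57.9
[0.54698    0.15959296 0.0927761 ] [ 0.01555347 -0.06455198 -2.64286574] 0.011441354365060602 16.116806906654396
[ 1.73783816 -1.97835042 26.76981838]
```

```bash
cat > chk.py <<'E'
from h import *
bot.grab_frame('top');bot.grab_frame('top')
s=bot.observe();R=s['ee_rot'];print(s['time'],s['position'],s['force'],s['grip_width'],s['finger_force'],np.degrees(np.arctan2(-R[1,0],-R[0,0])))
n=np.array([.5475,.158]);t=n-(R@[-.0017,.0003,0])[:2];print(R.T@np.array([*(t-s['position'][:2]),.066-s['position'][2]])*1e3)
E
python3 -m creep '[[[-1,1.7,-2,5,0],[-1,1.7,-2,8,0],[-1,1.7,-2,8,0],[-1,1.7,-2,8,0]]]'; python3 chk.py
```

```text
time: 7.7
position: [0.5442, 0.157, 0.0828]
ee_rot: [[-0.961, -0.278, -0.0], [-0.278, 0.961, -0.0], [0.0, -0.0, -1.0]]
force: [-0.4, 0.2, -4.7]
grip_width: 0.0114
finger_force: 57.9
7.8 [0.54441757 0.15714134 0.08285051] [-0.59432005 -0.45235974 -3.89300951] 0.011568903867629978 57.946764416992664 16.15544352470062
[-1.49606087 -0.33321422 16.85081569]
```

```bash
python3 -m creep '[[[-1,-1,0,0,0],[-1,-1,0,4,0],[-1,-1,0,7,0],[-1,-1,0,10,0],[-1,-1,0,12,0],[-1,-1,0,12,0],[-1,-1,0,12,0]]]'; python3 chk.py
```

```text
time: 8.38
position: [0.5462, 0.1577, 0.0713]
ee_rot: [[-0.961, -0.278, 0.002], [-0.278, 0.961, 0.001], [-0.002, 0.0, -1.0]]
force: [-0.9, -0.3, 6.8]
grip_width: 0.0112
finger_force: 57.9
8.4833 [0.54619425 0.15770085 0.07141032] [-0.23071387  0.48287282  6.59130901] 0.011544641642863432 57.94680040329695 16.156524456425128
[ 0.37243274 -0.37681216  5.40958973]
```

```bash
python3 -m creep '[[[-1,0,0,2,0],[-1,0,0,4,0],[-1,0,0,5.5,0],[-1,0,0,6.5,0],[-1,0,0,7.5,0],[-1,0,0,7.5,0],[-1,0,0,7.5,0]]]'; python3 chk.py
```

```text
time: 9.07
position: [0.5463, 0.1577, 0.0659]
ee_rot: [[-0.961, -0.278, 0.002], [-0.278, 0.961, 0.001], [-0.002, 0.0, -1.0]]
force: [-7.7, -1.3, 27.6]
grip_width: 0.0116
finger_force: 58.0
9.1667 [0.54629847 0.15776266 0.06587048] [-7.95916522 -1.18524875 27.29662752] 0.011295780157236705 57.95608017593622 16.144655193192406
[ 0.47961035 -0.40606092 -0.13061747]
```

```bash
python3 -m creep '[[[-1,0,0,0,0],[-1,0,0,0,0],[-1,0,0,0,0],[-1,0,0,0,0]]]'; python3 -c "
from h import *
im=bot.grab_frame('scene');cv2.imwrite('pics/s4.png',cv2.resize(im[170:290,310:430],None,fx=5,fy=5,interpolation=cv2.INTER_CUBIC))"
```

```text
time: 9.5
position: [0.5463, 0.1578, 0.0659]
ee_rot: [[-0.961, -0.278, 0.002], [-0.278, 0.961, 0.001], [-0.002, 0.0, -1.0]]
force: [-7.0, -1.7, 27.8]
grip_width: 0.0116
finger_force: 58.0
```

View pics/s4.png

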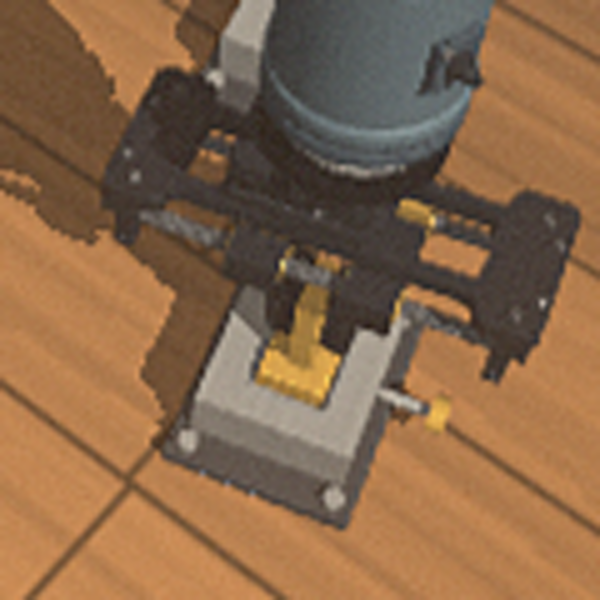

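The crop shows the die's foot seated in the pocket at about (297,370), upright and in line with the block, with the fingers still holding the tang.

```bash
python3 -c "
from plant import bot
print(bot.hand_in())"
```

```text
the job is handed in; nothing more can be done
None
```

I handed the job in at about 9.6 s with the oblong die on the floor of the left-hand fixture's pocket, still gripped at 58 N and pressed with about 31 N (spring 13 N); no verdict came back.

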